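Put a glued cake board under the press

TASK

The freshly glued cake board on the marble slab has to set under the press. First slide the board, without lifting it off the slab, square into the corner until it is fully against both wooden stops; then tip the press, which stands on its edge, over onto its flat face so that its handle points up (never onto its handle), lift it by the handle and set it down gently on the middle of the board, square with it (long side along long side), with the board still against the stops. Last, let go and start the timer by pushing its button fully down, and leave the other things on the bench where they are.

Things in the scene. Friction and masses are not known exactly. Their poses are not given: they have to be found in the camera images.
- slab: Marble slab fixed flat on the bench, left or right; 310 mm along its x, 290 mm along its y, 20 mm thick. Origin at the centre of its underside, z up. Two light wooden stops, 15 mm wide, rise 10 mm above its top along its +x edge (far from the robot) and its +y edge (to the robot's left) and meet in the far left corner.
- home (a point): Point on the slab's top surface (20 mm above the bench), fixed to the slab, 45 mm towards +x and 55 mm towards +y from the slab's centre: the board's centre lies exactly here when the board touches both stops. Its axes are the slab's.
- board: Thin rigid cake board of plain brown card, loose on the slab: 190 mm along its x, 150 mm along its y, 6 mm thick, 0.1 to 0.2 kg. Origin at the centre of its underside, z up. It starts up to 0.25 rad askew to the slab, 5 to 10 cm short of home along each slab axis. It slides along under fingertips pressing down on it with some 5 to 20 N.
- press: Aluminium plate 120 (its x) by 140 (its y) by 22 mm with a wooden bridge handle on one face, 0.65 to 0.95 kg. Origin at the centre of the bare face; z points through the plate to the handle. It starts standing on a 120 mm edge, y upright, origin 70 mm and top edge 140 mm above the bench, the handle facing the robot within 0.7 rad either way. As it falls, the handle swings up to 105 mm high.
- press_handle (a point): Middle of the press's handle bar, 56 mm from the origin along its z. Bar 100 mm along x, 22 mm along y, 16 mm thick (48 to 64 mm along z), on two 18 mm posts; 64 mm clear between them, 26 mm under the bar. With the press on edge, 1 to 3 N near the plate's top on the handle side, opposite to z, tips it; some 25 mm there takes it past balance. Low pushes slide it.
- timer: Grey box-shaped bench timer, 100 mm along x, 56 mm along y, 35 mm high, fixed near the bench's middle line. Blank dark display on the far half of its top, push button on the half nearer the robot. Origin at the centre of its underside.
- start_top (a point): Centre of the top of the timer's round white push button (30 mm across), 24 mm nearer the robot than the timer's centre; it faces up and moves down with the button.
- start (a joint): Travel of the timer's button in m: 0 released, 0.006 fully down (5 N); it springs back when released.
- bowl: Steel bowl, 110 mm across, 50 mm high, at the right side; leave alone. Origin at the centre of its underside, as for all the following.
- cutter: Steel pastry cutter ring, 60 mm across, 35 mm high, between the robot and the timer; leave alone.
- shaker: Aluminium flour shaker, 66 mm across, 110 mm high, in the back row; leave alone.
- jar: Amber glass jar, 72 mm across, 100 mm high, in the back row; leave alone.
- mug: White mug, 80 mm across, 90 mm high, in the back row; leave alone.
- brush: Pastry brush lying flat at one side, 160 mm long; leave alone.
- scraper: Dough scraper lying flat at the other side, about 120 mm by 130 mm, 24 mm high; leave alone.
- tin: Open dark loaf tin, 160 by 100 mm, 70 mm high, at the left side; leave alone.
There are look-alikes about, which are no part of the job. Leave any blue, red or yellow look-alike of the press alone.

How it is judged:
By the outcome, as a careful person would: the job done as asked, in the order asked, and still so for the second after the job is handed in, with the robot touching nothing.
It also fails if it takes over 72 s, if anything falls off the work surface, if the arm or the gripper's body presses on something with over 40 N, if the wrist force passes 120 N, or if a joint passes its speed limit or range.

ROBOT

A 6-joint arm with a two-finger parallel gripper is mounted at the origin on the work surface. World frame = base frame: x ahead of the robot, y to its left, z up, the work surface at z = 0. Lengths are in m, angles in rad, forces in N, time in s.
With the tool pointing down it reaches from about 0.35 to 0.975 m from the base axis. Payload 4.9 kg.
Tool frame: the origin (TCP) lies at the very end of the fingers, on their centre line; the grasp point (between the pads) lies 19 mm behind it (grasp_offset is the distance from the TCP to the grasp point, in m); x points along the fingers, y is the direction in which the jaws open and shut, and the axes are right-handed (so a half turn about x gives the same grasp; the last joint's range is limited). The gripper opens to 85 mm and grips with 20 to 120 N. Pads are 22 mm wide; open, the fingers measure 114 mm over their backs; the gripper's body (76 mm by 85 mm) begins 54 mm behind the grasp point. The pads swing forward as they close: fully open they stand 13 mm farther back than shut.
Start: joints at [1.086, 0.053, 1.613, -0, 1.476, -0.119], TCP at [0.224, 0.584, 0.231] pointing down, gripper open.
Joint ranges: [-3.01, 3.01], [-1.01, 2.22], [0.06, 2.58], [-1.02, 4.17], [0.09, 2.62], [-3.14, 3.14]. Speed limits (rad/s): [2.57, 2.57, 3.14, 3.14, 3.14, 3.14].

INTERFACE

Orientations are given as a rotation vector (axis times angle).
In Python, from station import get_obs, get_image, camera_model, finish_job, grasp_offset gives the robot as it stands.
- The arm moves only by the shell command python3 -m crank 'ROWS' [OPENING] [FORCE]. ROWS is JSON, a list that holds one entry, the list of rows, each a list of 4 numbers: the shift along the world's x, y, z in m, then the turn about the world's z in degrees. In form: [[[dx, dy, dz, turn], ...]]. A call has 1 to 5 rows; each row is the pose to reach, as a shift and turn from the pose commanded when the call began; what a row does not reach only later rows make up. A row lasts 1/12 s, in which the tool goes at most 41.7 mm and 7.16 degrees, less where a joint would pass 70% of its speed; a pose out of reach is approached as far as the arm can. A call with a gripper value outside its range is refused whole. OPENING is the opening, from 0 (shut) to 1 (fully open), set as the call begins (- or left out, the last holds). The fingers move at their own pace and stop on an object; FORCE is the grip in N (left out, the last holds). Time passes only in rows, so rows that repeat a pose let the fingers close. It gives the time, the measured TCP pose, the force and the opening at its end, in the units of the state.
- get_obs(): the state, without advancing time (a new reading comes with each control period).
- get_image(name): name is "side" or "top"; returns (picture, depth): 480x640x3 uint8, red, green, blue; 480x640 float32, m along the optical axis (not along the pixel's ray), 0 where there is no reading.
- camera_model(name): a dict with "fx", "fy", "cx", "cy" (pixels), "k1" (the pictures are not rectified: a ray, as slopes to the right and down, at radius r is drawn at 1 + k1 r^2 times it, then the intrinsics apply), "xyz" and "attitude" of the camera in the world. Camera axes: x right, y down, z forward; pixel columns grow to the right and rows downward; lengths in m; the calibration is good to about 2 mm. A picture is of the moment at which its call begins. camera_model takes no time and is no camera call.
- finish_job(): hands the job in, once; it reports no verdict.
The state is a dict: "t": time; "q": joint angles; "dq": joint speeds; "effort": joint torques, N m; "tool_pos": TCP position; "tool_rot": TCP orientation; "contact_force": force on the tool from outside, world axes, zero at the start; "wrist_torque": the same for the moment, N m; "opening": finger opening in m.
Only numpy, scipy, OpenCV 4.12 (cv2) and the standard library are available. Lean on these libraries where they do the work, as an engineer would, in place of code of your own. Each camera call takes 0.05 s, during which the arm holds its last target.

## Working session

There is one attempt and no reset: what is moved stays moved. The work goes in short steps, Python scripts to look and compute and a shell command to move; the robot and the scene stay as the last step left them, time stands still between calls to the robot, and variables do not carry over. Pictures are saved under pics/ and viewed, and the job is handed in when it is done.

```bash
ls; mkdir -p pics
cat > h.py <<'E'
import numpy as np, cv2
from station import get_obs,get_image,camera_model,finish_job,grasp_offset
from scipy.spatial.transform import Rotation as R
def save(n,name):
    im,d=get_image(n); np.savez(''+name+'.npz',im=im,d=d); cv2.imwrite('pics/'+name+'.png',im[:,:,::-1]); return im,d
def cam(n):
    m=camera_model(n); a=m['attitude']
    return m,np.array(m['xyz']),a
E
python3 - <<'E'
from h import *
print(get_obs()); print(camera_model('side'),camera_model('top'),grasp_offset)
save('side','s0');save('top','t0')
E
```

```text
pics
{'t': 0.0, 'q': array([ 1.08601924e+00,  5.33365172e-02,  1.61429407e+00, -3.88428956e-05,
        1.47600848e+00, -1.18995458e-01]), 'dq': array([-0.00084295,  0.00094965,  0.0006934 , -0.00038142, -0.00179346,
       -0.00066446]), 'effort': array([ 1.75445424e-03, -3.93672252e+01, -3.70184433e+01,  4.51239123e-05,
        6.72900627e-03, -1.77163867e-05]), 'tool_pos': array([0.22326264, 0.58309175, 0.23007559]), 'tool_rot': array([ 0.28546317,  1.55224919, -0.28856475]), 'contact_force': array([ 0.48117306, -0.55146738, -0.05526133]), 'wrist_torque': array([0.02443344, 0.0278259 , 0.01786383]), 'opening': 0.08545515386740492}
{'fx': 445.58978371536085, 'fy': 445.58978371536085, 'cx': 320.39213390605704, 'cy': 238.49799133677396, 'k1': 0.012778893304198756, 'xyz': array([ 0.48454857, -0.71793916,  1.0130321 ]), 'attitude': array([-2.47987357,  0.01154344, -0.01675867])} {'fx': 578.2146963231504, 'fy': 578.2146963231504, 'cx': 319.0736891956954, 'cy': 247.4266980904911, 'k1': -0.1636760846833177, 'xyz': array([0.3073557 , 0.01836841, 1.79794652]), 'attitude': array([-2.15539661,  2.15496091, -0.13752261])} 0.0187
```

View pics/s0.png

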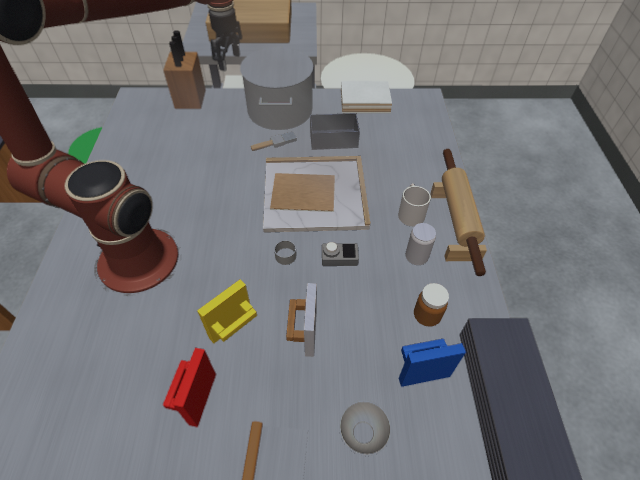

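View pics/t0.png

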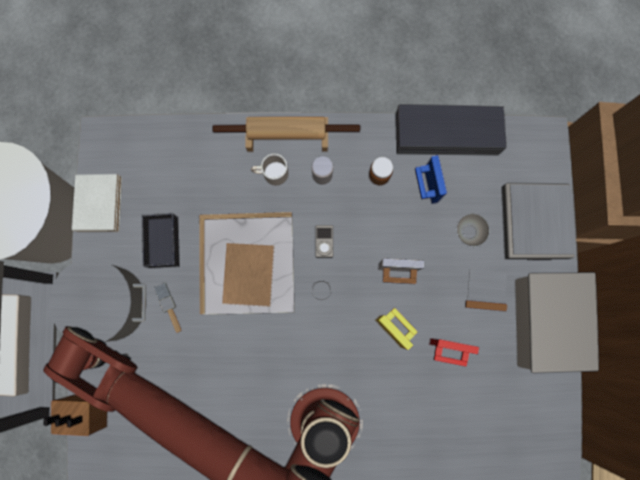

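The side view shows the slab at about (316,193) with the board at (303,192). The silver press is at (309,320) with its handle towards the robot, the timer button is at (332,248), and the yellow, red and blue look-alikes are off to the sides. In the top view the board is at (248,274), the press at (403,270) and the button at (324,248). Next I'll measure.

```bash
cat >> h.py <<'E'
def ray(n,uv):
    m=camera_model(n); K=np.array([[m['fx'],0,m['cx']],[0,m['fy'],m['cy']],[0,0,1]])
    p=cv2.undistortPoints(np.float64(uv).reshape(-1,1,2),K,np.array([m['k1'],0,0,0,0.])).reshape(-1,2)
    d=np.c_[p,np.ones(len(p))]@R.from_rotvec(m['attitude']).as_matrix().T
    return np.array(m['xyz']),d
def onplane(n,uv,z):
    c,d=ray(n,uv); s=(z-c[2])/d[:,2]; return c+s[:,None]*d
def cloud(n,dep):
    v,u=np.mgrid[0:480,0:640]; uv=np.c_[u.ravel(),v.ravel()]
    c,d=ray(n,uv); P=c+dep.ravel()[:,None]*d; P[dep.ravel()<=0]=np.nan
    return P.reshape(480,640,3)
def rect(n,mask,z):
    cs,_=cv2.findContours(mask.astype(np.uint8),cv2.RETR_EXTERNAL,cv2.CHAIN_APPROX_NONE)
    c=max(cs,key=cv2.contourArea).reshape(-1,2)
    P=onplane(n,c,z)[:,:2]
    r=cv2.minAreaRect((P*1000).astype(np.float32)); return np.round(r[0],1),np.round(r[1],1),round(r[2],2),np.round(cv2.boxPoints(r),0).tolist()
E
python3 - <<'E'
from h import *
for n,f in (('side','s0'),('top','t0')):
    D=np.load(f+'.npz'); im,d=D['im'],D['d']; P=cloud(n,d)
    hsv=cv2.cvtColor(im,cv2.COLOR_RGB2HSV)
    reg={'side':[(285,192),(250,215),(362,180),(332,248),(309,300),(315,160),(365,205)],'top':[(248,274),(215,240),(246,215),(324,248),(403,264),(202,260)]}[n]
    for u,v in reg: print(n,(u,v),im[v,u],hsv[v,u],np.round(P[v,u],3))
for n,f in (('side','s0'),('top','t0')):
  im=np.load(f+'.npz')['im']
  x,y=(180,100) if n=='side' else (180,190)
  crop=im[y:y+150,x:x+260] if n=='top' else im[140:370,230:430]
  cv2.imwrite(f'pics/c{n}.png',cv2.resize(crop[:,:,::-1],None,fx=2.8 if n=='top' else 2.6,fy=2.8 if n=='top' else 2.6,interpolation=cv2.INTER_CUBIC))
E
```

```text
side (285, 192) [140 115  88] [ 16  95 140] [0.398 0.23  0.027]
side (250, 215) [130 134 142] [110  22 142] [ 0.293  0.163 -0.002]
side (362, 180) [147 131 111] [ 17  62 147] [0.636 0.279 0.029]
side (332, 248) [189 193 191] [ 75   5 193] [ 0.534 -0.002  0.052]
side (309, 300) [161 165 179] [113  26 179] [ 0.473 -0.213  0.141]
side (315, 160) [112  97  85] [ 13  61 112] [0.49  0.374 0.027]
side (365, 205) [135 118  97] [ 17  72 135] [0.638 0.176 0.027]
top (248, 274) [135 107  82] [ 14 100 135] [0.453 0.239 0.021]
top (215, 240) [167 166 170] [128   6 170] [0.559 0.344 0.02 ]
top (246, 215) [148 122  91] [ 16  98 148] [0.636 0.247 0.03 ]
top (324, 248) [208 212 219] [109  13 219] [0.529 0.004 0.061]
top (403, 264) [167 169 182] [116  21 182] [ 0.473 -0.225  0.131]
top (202, 260) [138 114  84] [ 17 100 138] [0.496 0.382 0.025]
```

View pics/cside.png

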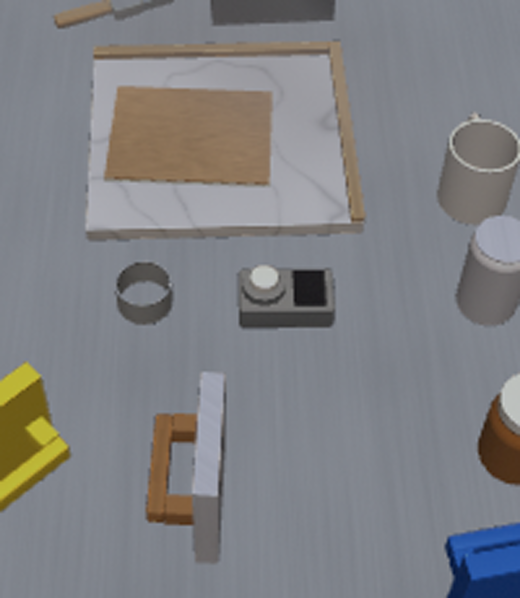

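View pics/ctop.png

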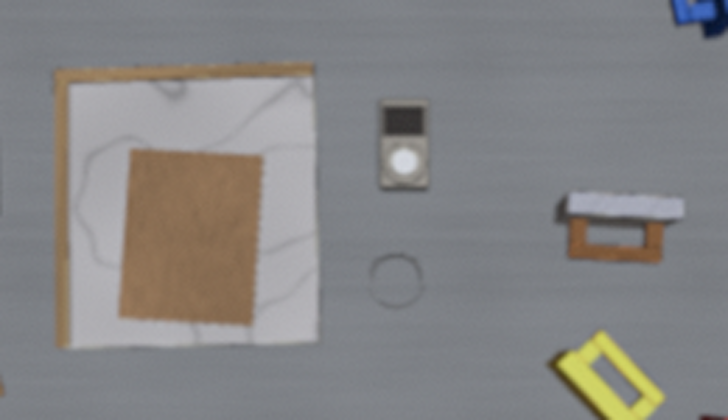

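```bash
cat > m.py <<'E'
from h import *
def fill(n,im,box,f):
    hsv=cv2.cvtColor(im,cv2.COLOR_RGB2HSV).astype(int); m=f(hsv[...,0],hsv[...,1],hsv[...,2])
    M=np.zeros(m.shape,bool);x0,y0,x1,y1=box;M[y0:y1,x0:x1]=m[y0:y1,x0:x1]
    return M
def line(n,uv,z):
    P=onplane(n,uv,z)[:,:2]; vx,vy,x,y=cv2.fitLine((P).astype(np.float32),cv2.DIST_HUBER,0,1e-4,1e-4).ravel(); return (vx,vy),(x,y)
E
python3 - <<'E'
from m import *
brown=lambda h,s,v:(h>8)&(h<25)&(s>60)&(v>70)
for n,f,b in (('side','s0',(268,168,340,215)),('top','t0',(215,235,282,312))):
    im=np.load(f+'.npz')['im']
    print(n,'board',rect(n,fill(n,im,b,brown),0.026))
# top press
for n,f,b in (('side','s0',(300,275,325,365)),('top','t0',(375,250,430,276))):
    im=np.load(f+'.npz')['im']
    M=fill(n,im,b,lambda h,s,v:(s<45)&(v>145)); print(n,'plate top',M.sum(),rect(n,M,0.14))
im=np.load('t0.npz')['im'];M=fill('top',im,(375,255,430,290),brown);print('handle at bar',rect('top',M,0.12))
for n,f,b in (('side','s0',(322,240,341,256)),('top','t0',(314,240,334,256))):
    im=np.load(f+'.npz')['im']
    M=fill(n,im,b,lambda h,s,v:(s<30)&(v>165));print(n,'button',M.sum(),rect(n,M,0.05))
# slab outline
im=np.load('t0.npz')['im'];M=fill('top',im,(190,200,305,325),lambda h,s,v:((s<18)&(v>145))|brown(h,s,v));print('slab',M.sum(),rect('top',M,0.024))
im=np.load('s0.npz')['im'];M=fill('side',im,(255,150,375,240),lambda h,s,v:((s<22)&(v>150))|brown(h,s,v));print('slab',M.sum(),rect('side',M,0.024))
for uv,z in [((202,214.5),.03),((293,213),.03),((205,314),.02),((293.5,312),.02),((205,219.5),.03)]: print(uv,np.round(onplane('top',[uv],z),3))
for uv,z in [((266.5,158),.03),((361,156),.03),((264,229),.02),((369.5,223.5),.03),((264,231),.02),((357,159),.03)]: print(uv,np.round(onplane('side',[uv],z),3))
E
```

```text
side board (array([452. , 234.4]), array([150.1, 187.6]), 86.71, [[354.0, 165.0], [541.0, 154.0], [550.0, 304.0], [363.0, 315.0]])
top board (array([452.5, 238.8]), array([145.5, 184.9]), 86.98, [[356.0, 171.0], [541.0, 161.0], [549.0, 307.0], [364.0, 316.0]])
side plate top 448 (array([ 475.1, -226.7]), array([118.8,  22.1]), 86.13, [[460.0, -285.0], [482.0, -287.0], [490.0, -168.0], [468.0, -167.0]])
top plate top 314 (array([ 476.5, -225.3]), array([119.9,  22.8]), 86.74, [[462.0, -285.0], [484.0, -286.0], [491.0, -166.0], [469.0, -165.0]])
handle at bar (array([ 440.4, -215.5]), array([97.5, 41.7]), 87.79, [[418.0, -263.0], [459.0, -265.0], [463.0, -168.0], [421.0, -166.0]])
side button 69 (array([531.2,   6.2]), array([26.3, 25.1]), 50.01, [[513.0, 4.0], [532.0, -12.0], [549.0, 8.0], [530.0, 24.0]])
top button 80 (array([532.4,   4.3]), array([30.8, 27.2]), 71.45, [[515.0, -6.0], [540.0, -15.0], [550.0, 15.0], [524.0, 23.0]])
slab 8887 (array([487.3, 244.8]), array([311.2, 289.1]), 1.51, [[328.0, 385.0], [336.0, 96.0], [647.0, 104.0], [639.0, 393.0]])
slab 6651 (array([488.2, 243.7]), array([308.3, 297.2]), 1.67, [[330.0, 388.0], [338.0, 91.0], [647.0, 100.0], [638.0, 397.0]])
(202, 214.5) [[0.638 0.385 0.03 ]]
(293, 213) [[0.642 0.1   0.03 ]]
(205, 314) [[0.329 0.371 0.02 ]]
(293.5, 312) [[0.336 0.097 0.02 ]]
(205, 219.5) [[0.622 0.375 0.03 ]]
(266.5, 158) [[0.332 0.38  0.03 ]]
(361, 156) [[0.64  0.389 0.03 ]]
(264, 229) [[0.342 0.091 0.02 ]]
(369.5, 223.5) [[0.645 0.101 0.03 ]]
(264, 231) [[0.343 0.083 0.02 ]]
(357, 159) [[0.626 0.374 0.03 ]]
```

```bash
python3 - <<'E'
from m import *
o=get_obs(); M=R.from_rotvec(o['tool_rot']).as_matrix(); print(M.round(3), 'jaw yaw',np.degrees(np.arctan2(M[1,1],M[0,1])))
im=np.load('t0.npz')['im'];d=np.load('t0.npz')['d'];P=cloud('top',d)
hsv=cv2.cvtColor(im,cv2.COLOR_RGB2HSV); m=(hsv[...,0]>100)&(hsv[...,0]<125)&(hsv[...,1]>150); m[:,:410]=0;m[:140]=0;m[210:]=0;m[:,450:]=0
q=P[m]; print('blue',np.nanmin(q,0),np.nanmax(q,0))
im=np.load('s0.npz')['im'];d=np.load('s0.npz')['d'];P=cloud('side',d)
hsv=cv2.cvtColor(im,cv2.COLOR_RGB2HSV); m=(hsv[...,0]>100)&(hsv[...,0]<125)&(hsv[...,1]>150);m[:320]=0
q=P[m]; print('blue',np.nanmin(q,0),np.nanmax(q,0))
print(P[410,430:436])
E
python3 -m crank '[[[0,0,0.03,0],[0,0,0.03,0]]]' 1 30
```

```text
[[-0.001  0.358  0.934]
 [-0.002  0.934 -0.358]
 [-1.    -0.002 -0.   ]] jaw yaw 69.03807200530792
blue [ 0.67798092 -0.35305141  0.00795916] [ 0.79743125 -0.2779989   0.14821249]
blue [ 0.67819586 -0.3604481   0.00072788] [ 0.842425   -0.2578033   0.14394639]
[[ 7.40492365e-01 -4.12749811e-01  1.22072431e-03]
 [ 7.42656924e-01 -4.12828342e-01  1.42717183e-03]
 [ 7.45732360e-01 -4.11838256e-01 -1.90942806e-03]
 [ 7.47353815e-01 -4.12554794e-01  4.12743475e-04]
 [ 7.49462291e-01 -4.12698346e-01  8.35257591e-04]
 [ 7.51706258e-01 -4.12684928e-01  7.37422284e-04]]
t: 0.27
tool_pos: [0.2243, 0.5851, 0.2656]
tool_rot: [0.291, 1.55, -0.282]
contact_force: [1.3, 0.5, 1.8]
opening: 0.0855
```

```bash
python3 -m crank '[[[0.022,-0.034,0,-7],[0.044,-0.068,0,-14],[0.066,-0.102,0,-21],[0.088,-0.136,0,-28],[0.11,-0.17,0,-35]]]'; python3 -m crank '[[[0.022,-0.034,0,-7],[0.044,-0.068,0,-14],[0.066,-0.102,0,-21],[0.088,-0.136,0,-28],[0.11,-0.17,0,-35]]]'; python3 -m crank '[[[0.008,-0.008,-0.035,-2],[0.008,-0.008,-0.07,-2],[0.008,-0.008,-0.105,-2],[0.008,-0.008,-0.14,-2]]]'; python3 -c "
from m import *
o=get_obs(); M=R.from_rotvec(o['tool_rot']).as_matrix(); print(o['tool_pos'],'jaw yaw',np.degrees(np.arctan2(M[1,1],M[0,1])),o['q'])"
```

```text
t: 0.68
tool_pos: [0.3341, 0.4121, 0.2611]
tool_rot: [0.766, 1.432, -0.765]
contact_force: [0.2, 0.8, 0.3]
opening: 0.0852
t: 1.1
tool_pos: [0.4443, 0.2418, 0.2613]
tool_rot: [1.227, 1.198, -1.225]
contact_force: [0.1, -0.4, -0.3]
opening: 0.0855
t: 1.43
tool_pos: [0.4519, 0.2351, 0.12]
tool_rot: [1.249, 1.183, -1.247]
contact_force: [0.9, 0.3, -0.8]
opening: 0.0853
[0.45192335 0.23509169 0.12000204] jaw yaw -3.032569905331173 [ 3.33466996e-01 -1.31275512e-01  1.98333558e+00  6.42310909e-05
  1.28801835e+00  3.86377017e-01]
```

```bash
python3 -m crank '[[[0,0,-0.035,0],[0,0,-0.065,0],[0,0,-0.085,0],[0,0,-0.085,0]]]'; python3 -m crank '[[[0,0,-0.003,0],[0,0,-0.006,0],[0,0,-0.006,0]]]';python3 -m crank '[[[0,0,-0.003,0],[0,0,-0.003,0]]]'
```

```text
t: 1.77
tool_pos: [0.4473, 0.2341, 0.0307]
tool_rot: [1.24, 1.189, -1.256]
contact_force: [-0.6, -0.0, -0.9]
opening: 0.0856
t: 2.02
tool_pos: [0.4528, 0.2361, 0.0318]
tool_rot: [1.249, 1.183, -1.245]
contact_force: [-0.4, 0.8, -0.1]
opening: 0.0851
t: 2.18
tool_pos: [0.4523, 0.2359, 0.0283]
tool_rot: [1.249, 1.183, -1.245]
contact_force: [0.2, -0.8, -1.2]
opening: 0.0854
```

```bash
for i in 1 2 3 4 5 6; do python3 -m crank '[[[0,0,-0.002,0],[0,0,-0.002,0]]]' | egrep 'pos|force'; done
```

```text
tool_pos: [0.4517, 0.2357, 0.0255]
contact_force: [-0.6, 0.0, 0.1]
tool_pos: [0.4514, 0.2356, 0.023]
contact_force: [-0.5, -0.0, 0.1]
tool_pos: [0.4513, 0.2356, 0.0209]
contact_force: [-0.3, -0.7, 0.5]
tool_pos: [0.4513, 0.2356, 0.0189]
contact_force: [-0.8, 0.2, -0.2]
tool_pos: [0.4513, 0.2356, 0.0169]
contact_force: [-0.2, 0.5, -0.1]
tool_pos: [0.4513, 0.2356, 0.0149]
contact_force: [0.1, 0.2, -0.1]
```

```bash
for i in 1 2 3; do python3 -m crank '[[[0,0,-0.001,0],[0,0,-0.001,0]]]' | egrep 'pos|force'; done
```

```text
tool_pos: [0.4514, 0.2356, 0.0141]
contact_force: [0.7, 0.7, -0.0]
tool_pos: [0.4515, 0.2356, 0.0132]
contact_force: [-1.0, 0.2, -0.2]
tool_pos: [0.452, 0.2358, 0.0129]
contact_force: [-0.5, -0.4, 2.8]
```

Contact at z≈0.013, as expected with the fingers open. I'll press a little more.

```bash
for i in 1 2; do python3 -m crank '[[[0,0,-0.001,0],[0,0,-0.001,0],[0,0,-0.001,0]]]' | egrep 'pos|force'; done
```

```text
tool_pos: [0.4526, 0.236, 0.0128]
contact_force: [-1.1, -0.8, 8.6]
tool_pos: [0.4531, 0.2363, 0.0128]
contact_force: [-2.7, -0.9, 12.0]
```

```bash
for i in 1 ; do python3 -m crank '[[[0.006,0.005,0,1],[0.013,0.01,0,2],[0.021,0.016,0,3],[0.029,0.022,0,4],[0.035,0.027,0,4.7]]]' | egrep 'pos|force';done; python3 -m crank '[[[0.007,0.005,0,0],[0.014,0.01,0,0],[0.02,0.015,0,0],[0.025,0.018,0,0],[0.025,0.018,0,0]]]'; python3 -c "
from h import *
save('top','t1');im,d=save('side','s1')
cv2.imwrite('pics/s1c.png',cv2.resize(im[140:260,230:430,::-1],None,fx=4,fy=4))"
```

```text
tool_pos: [0.4886, 0.2635, 0.0129]
contact_force: [-2.4, -1.0, 12.6]
t: 5.02
tool_pos: [0.5144, 0.2821, 0.013]
tool_rot: [1.191, 1.222, -1.183]
contact_force: [1.7, 0.2, 9.3]
opening: 0.0857
```

View pics/s1c.png

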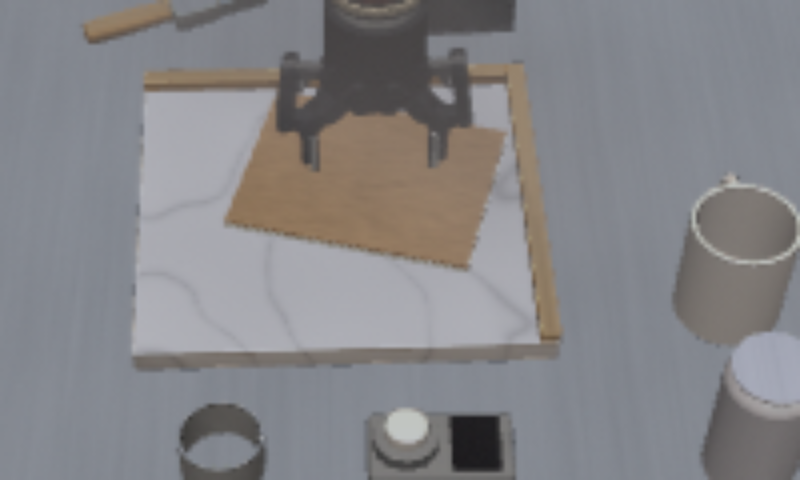

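The board has turned clockwise: its lower edge runs from (228,222) to (468,268) in the crop. I'll measure it.

Run:
```python
from m import *
im=np.load('t1.npz')['im']
cv2.imwrite('pics/t1c.png',cv2.resize(im[190:340,180:330,::-1],None,fx=4,fy=4))
o=get_obs(); M=R.from_rotvec(o['tool_rot']).as_matrix(); print(o['tool_pos'],'jaw yaw',np.degrees(np.arctan2(M[1,1],M[0,1])))
print(np.round(onplane('side',[(230+228/4,140+222/4),(230+468/4,140+268/4),(230+505/4,140+131/4)],.026),3))
```

```text
[0.51429091 0.28199176 0.01302462] jaw yaw 1.7259405537222388
[[0.404 0.216 0.026]
 [0.584 0.169 0.026]
 [0.62  0.315 0.026]]
```

View pics/t1c.png

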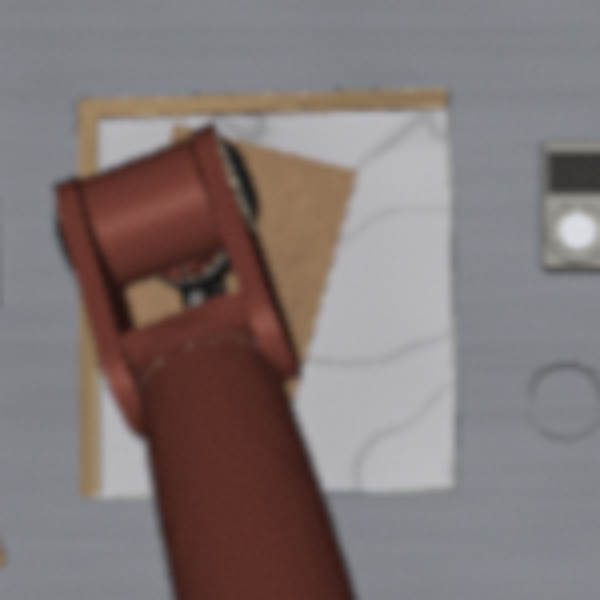

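Board yaw is about -14°, and its far-left corner (0.62,0.315) is close to the far stop. I'll close the fingers and drag the right side in +x, so the stop squares it.

```bash
python3 -m crank '[[[0,0,0.01,0],[0,0,0.03,0],[0.005,-0.035,0.03,0],[0.016,-0.077,0.03,0],[0.016,-0.077,0.03,0]]]' 0; python3 -m crank '[[[0,0,0,0],[0,0,0,0],[0,0,-0.006,0],[0,0,-0.006,0]]]';  for i in 1 2 3; do python3 -m crank '[[[0,0,-0.002,0],[0,0,-0.002,0]]]' | egrep 'pos|force'; done
```

```text
t: 5.53
tool_pos: [0.5288, 0.1992, 0.0408]
tool_rot: [1.188, 1.219, -1.19]
contact_force: [0.2, 0.5, -1.1]
opening: 0.0255
t: 5.87
tool_pos: [0.5264, 0.2044, 0.0329]
tool_rot: [1.185, 1.225, -1.187]
contact_force: [-0.9, -0.8, -0.1]
opening: 0.0006
tool_pos: [0.5268, 0.2043, 0.0315]
contact_force: [-0.2, -0.0, 0.5]
tool_pos: [0.5272, 0.2039, 0.0299]
contact_force: [-0.3, -0.4, -0.2]
tool_pos: [0.5274, 0.2037, 0.028]
contact_force: [-0.5, 0.3, -1.0]
```

```bash
python3 -m crank '[[[0,0,-0.002,0],[0,0,-0.002,0],[0,0,-0.003,0],[0,0,-0.003,0],[0,0,-0.003,0]]]'; for i in 1 ; do python3 -m crank '[[[0,0,-0.001,0],[0,0,-0.001,0],[0,0,-0.001,0]]]' | egrep 'pos|force'; done
```

```text
t: 6.78
tool_pos: [0.5282, 0.2037, 0.0261]
tool_rot: [1.188, 1.223, -1.186]
contact_force: [-0.5, -0.2, 4.3]
opening: -0.0002
tool_pos: [0.5288, 0.2039, 0.0261]
contact_force: [-1.3, -0.3, 7.3]
```

```bash
python3 -m crank '[[[0,0,-0.001,0],[0.005,0,-0.001,0],[0.01,0,-0.001,0],[0.015,0,-0.001,0],[0.02,0,-0.001,0]]]' | egrep 'pos|force'; python3 -m crank '[[[0.005,0.001,0,0],[0.01,0.002,0,0],[0.015,0.003,0,0],[0.015,0.003,0,0]]]'; python3 -c "
from h import *
save('top','t2');im,d=save('side','s2')
cv2.imwrite('pics/s2c.png',cv2.resize(im[140:260,230:430,::-1],None,fx=4,fy=4))"
```

```text
tool_pos: [0.5495, 0.2044, 0.026]
contact_force: [-2.8, 0.7, 11.3]
t: 7.78
tool_pos: [0.5654, 0.2074, 0.0261]
tool_rot: [1.19, 1.221, -1.182]
contact_force: [0.1, 0.2, 8.8]
opening: 0.0003
```

View pics/s2c.png

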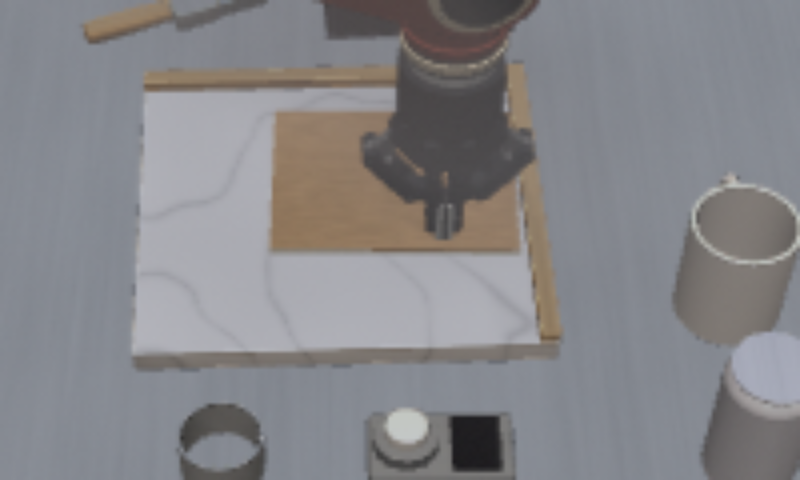

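The board is now nearly square, about 3 mm off the far stop, with its lower edge near (272..520,250) in the crop. I'll measure it.

```bash
cat > b.py <<'E'
from m import *
def board(f):
    im=np.load(f+'.npz')['im']
    hsv=cv2.cvtColor(im,cv2.COLOR_RGB2HSV).astype(int)
    return (hsv[...,0]>8)&(hsv[...,0]<25)&(hsv[...,1]>60)&(hsv[...,2]>70)
E
python3 - <<'E'
from b import *
M=board('s2')
# lower edge: cols 300..332 & 344..356 bottom brown row ; left edge
uv=[]
for c in list(range(302,356)):
    r=np.where(M[165:206,c])[0]
    uv.append((c,165+r.max()+0.5))
d,p=line('side',uv,0.026); print('right edge yaw',np.degrees(np.arctan2(d[1],d[0])),p)
uv=[]
for r in range(172,200):
    c=np.where(M[r,280:330])[0]; uv.append((280+c.min()-0.5,r))
d,p=line('side',uv,0.026); print('near edge',np.degrees(np.arctan2(d[1],d[0])),p)
E
```

```text
right edge yaw -2.2177932 (np.float32(0.52927756), np.float32(0.18889329))
near edge 88.93687 (np.float32(0.43673217), np.float32(0.2701447))
```

```bash
python3 -m crank '[[[0.003,0.005,0,0],[0.003,0.011,0,0],[0.003,0.018,0,0],[0.003,0.025,0,0],[0.003,0.031,0,0]]]' | egrep 'pos|force'; python3 -m crank '[[[0,0.005,0,0],[0.001,0.009,0,0],[0.002,0.012,0,0],[0.002,0.012,0,0]]]'; python3 -c "
from h import *
save('top','t3');im,d=save('side','s3')
cv2.imwrite('pics/s3c.png',cv2.resize(im[140:260,230:430,::-1],None,fx=4,fy=4))"
```

```text
tool_pos: [0.5681, 0.2381, 0.026]
contact_force: [0.1, -2.0, 9.7]
t: 8.63
tool_pos: [0.5697, 0.2499, 0.0261]
tool_rot: [1.188, 1.22, -1.183]
contact_force: [-0.4, -1.3, 10.7]
opening: -0.0001
```

View pics/s3c.png

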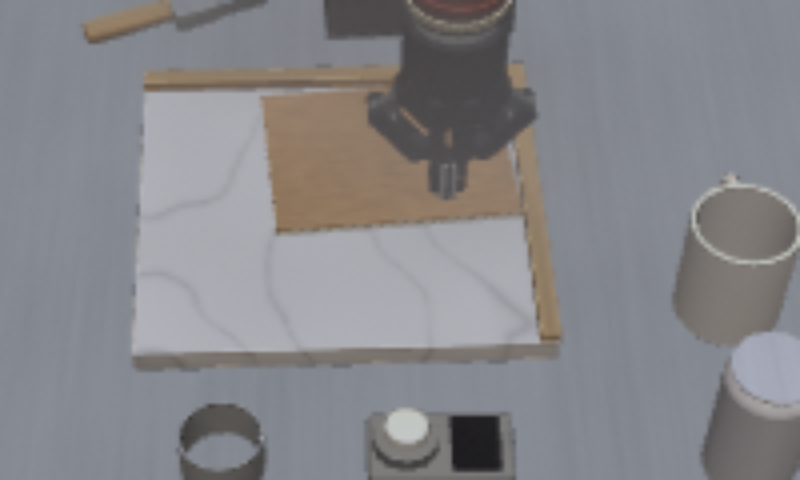

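```bash
cat >> b.py <<'E'
def edges(f,c0,c1,rmin,rmax,r0,r1,cl):
    M=board(f); uv=[]
    for c in range(c0,c1):
        r=np.where(M[rmin:rmax,c])[0]; uv.append((c,rmin+r.max()+0.5))
    d,p=line('side',uv,0.026); print('right edge yaw',np.degrees(np.arctan2(d[1]*np.sign(d[0]),abs(d[0]))),p)
    uv=[]
    for r in range(r0,r1):
        c=np.where(M[r,cl:cl+60])[0]; uv.append((cl+c.min()-0.5,r))
    d,p=line('side',uv,0.026); print('near edge yaw',np.degrees(np.arctan2(d[1],d[0]))%180-90,p)
E
python3 -c "
from b import *
edges('s3',302,355,170,200,168,194,280)"
```

```text
right edge yaw 5.6242294 (np.float32(0.51731706), np.float32(0.21648747))
near edge yaw 5.969536 (np.float32(0.43188015), np.float32(0.29209673))
```

```bash
python3 -m crank '[[[0,0,0.01,0],[0,0,0.02,0],[-0.04,0.01,0.02,0],[-0.08,0.02,0.02,0],[-0.085,0.02,0.02,0]]]' 0; python3 -m crank '[[[0,0,-0.01,0],[0,0,-0.016,0],[0,0,-0.018,0],[0,0,-0.018,0],[0,0,-0.018,0]]]'
```

```text
t: 9.15
tool_pos: [0.476, 0.2699, 0.0413]
tool_rot: [1.181, 1.229, -1.191]
contact_force: [-0.7, -0.4, -1.3]
opening: -0.0002
t: 9.57
tool_pos: [0.4843, 0.2698, 0.026]
tool_rot: [1.189, 1.223, -1.187]
contact_force: [-2.2, -0.8, 4.8]
opening: -0.0004
```

```bash
python3 -m crank '[[[0,0,-0.001,0],[0,0,-0.0015,0],[0,0.004,-0.0015,0],[0.002,0.008,-0.0015,0],[0.003,0.012,-0.0015,0]]]' | egrep 'pos|force'; python3 -m crank '[[[0.002,0.003,0,0],[0.003,0.003,0,0],[0.003,0.003,0,0]]]'; python3 -c "
from b import *
save('top','t4');im,d=save('side','s4')
cv2.imwrite('pics/s4c.png',cv2.resize(im[140:260,230:430,::-1],None,fx=4,fy=4))
edges('s4',302,355,170,200,168,192,280)"
```

```text
tool_pos: [0.4888, 0.2816, 0.026]
contact_force: [-1.6, -3.3, 11.4]
t: 10.23
tool_pos: [0.4913, 0.2851, 0.026]
tool_rot: [1.189, 1.222, -1.186]
contact_force: [-4.5, -1.2, 11.4]
opening: 0.0003
right edge yaw -0.2115346 (np.float32(0.5200834), np.float32(0.22439966))
near edge yaw 1.0065536 (np.float32(0.43782753), np.float32(0.2772713))
```

View pics/s4c.png

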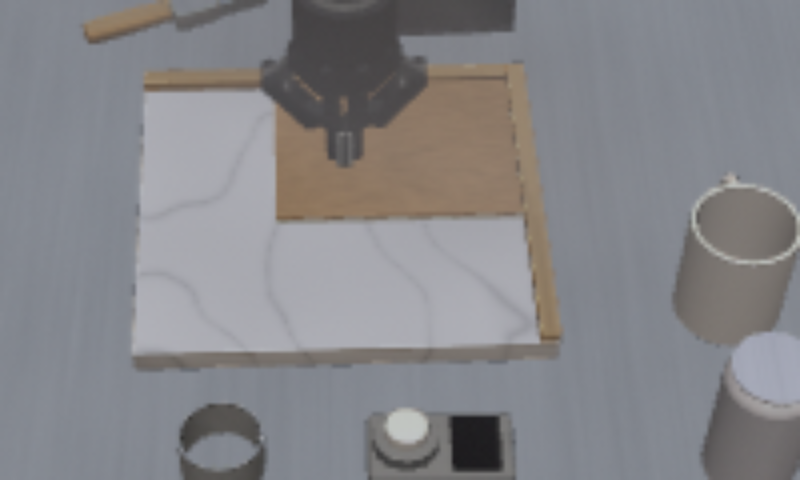

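```bash
python3 -m crank '[[[0,0,0.01,0],[0,0,0.02,0],[0.03,-0.015,0.02,0],[0.06,-0.025,0.02,0],[0.06,-0.025,0.02,0]]]' 0; python3 -m crank '[[[0,0,-0.01,0],[0,0,-0.018,0],[0,0,-0.021,0],[0,0,-0.021,0],[0,0,-0.021,0]]]'
```

```text
t: 10.75
tool_pos: [0.5542, 0.258, 0.0457]
tool_rot: [1.192, 1.218, -1.185]
contact_force: [0.5, 0.1, 0.4]
opening: 0.0001
t: 11.17
tool_pos: [0.5496, 0.26, 0.026]
tool_rot: [1.186, 1.222, -1.184]
contact_force: [-4.3, -4.7, 18.0]
opening: 0.0004
```

```bash
python3 -m crank '[[[0.003,0,0,0],[0.006,0.0,0,0],[0.008,0.0,0,0],[0.009,0,0,0]]]' | egrep 'pos|force';  python3 -m crank '[[[0,0.003,0,0],[0,0.006,0,0],[0,0.007,0,0]]]'|egrep 'pos|force'; python3 -c "
from b import *
save('top','t5');im,d=save('side','s5')
cv2.imwrite('pics/s5c.png',cv2.resize(im[140:260,230:430,::-1],None,fx=4,fy=4))
edges('s5',302,355,170,200,168,192,280)"
```

```text
tool_pos: [0.5574, 0.2612, 0.026]
contact_force: [-7.9, -0.0, 20.0]
tool_pos: [0.5591, 0.2668, 0.026]
contact_force: [-1.8, -5.3, 15.5]
right edge yaw -0.2115346 (np.float32(0.5200834), np.float32(0.22439966))
near edge yaw 1.0065536 (np.float32(0.43782753), np.float32(0.2772713))
```

View pics/s5c.png

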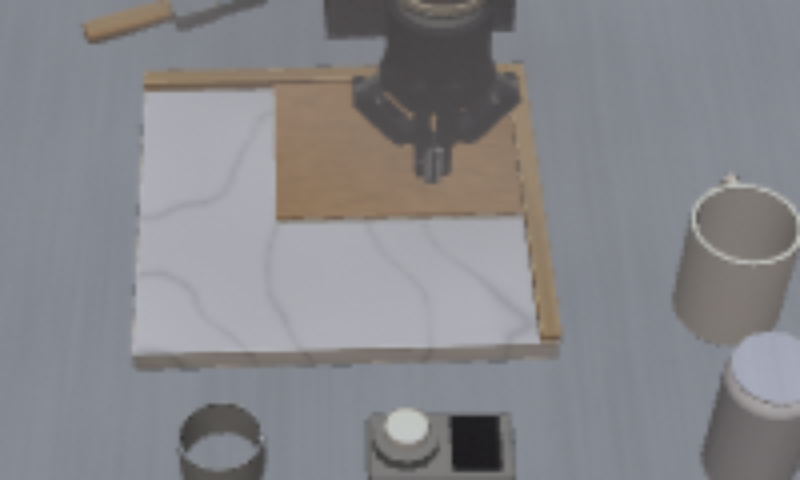

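```bash
python3 -m crank '[[[0,0,0.03,0],[0,0,0.07,0],[0,0,0.11,0],[-0.01,-0.04,0.15,0],[-0.02,-0.08,0.19,0]]]' 0;python3 -m crank '[[[-0.02,-0.035,0,0],[-0.04,-0.07,0,0],[-0.06,-0.105,0,0],[-0.08,-0.14,0,0],[-0.1,-0.175,0,0]]]'; python3 -c "
from b import *
im2,_=save('top','t6');im,d=save('side','s6')
cv2.imwrite('pics/s6c.png',cv2.resize(im[145:235,250:380,::-1],None,fx=6,fy=6,interpolation=cv2.INTER_NEAREST))
cv2.imwrite('pics/t6c.png',cv2.resize(im2[205:325,190:310,::-1],None,fx=5,fy=5,interpolation=cv2.INTER_NEAREST))
edges('s6',302,355,170,200,168,192,280)"
```

```text
t: 12.27
tool_pos: [0.5418, 0.2094, 0.1916]
tool_rot: [1.184, 1.225, -1.184]
contact_force: [0.5, -0.3, 0.1]
opening: -0.0002
t: 12.68
tool_pos: [0.4406, 0.0332, 0.1889]
tool_rot: [1.184, 1.226, -1.187]
contact_force: [0.0, -0.8, 0.2]
opening: 0.0003Traceback (most recent call last):
  File "<string>", line 6, in <module>
    edges('s6',302,355,170,200,168,192,280)
    ~~~~~^^^^^^^^^^^^^^^^^^^^^^^^^^^^^^^^^^
  File "b.py", line 9, in edges
    r=np.where(M[rmin:rmax,c])[0]; uv.append((c,rmin+r.max()+0.5))
                                                     ~~~~~^^
    return umr_maximum(a, axis, None, out, keepdims, initial, where)
ValueError: zero-size array to reduction operation maximum which has no identity
```

View pics/s6c.png

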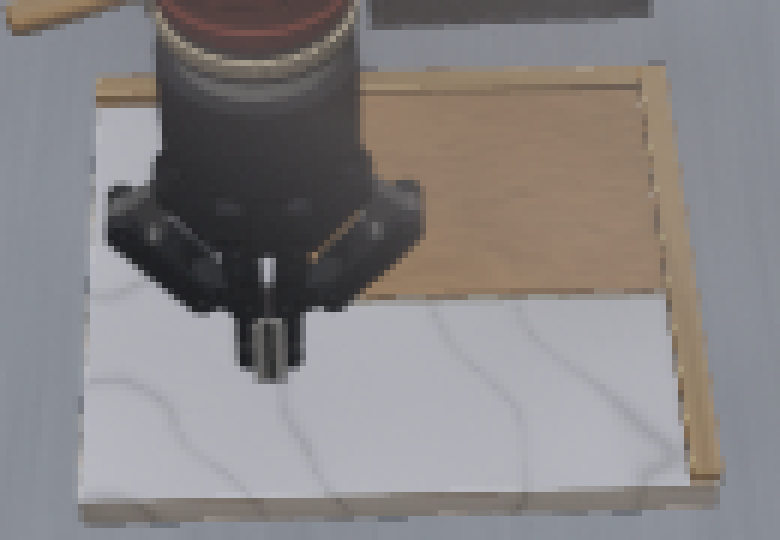

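View pics/t6c.png

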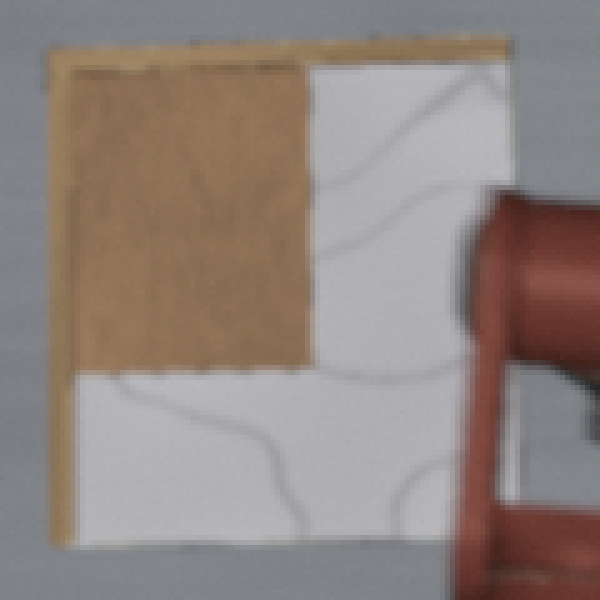

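The board is flush in both views, with no marble visible along either stop. Next, the press.

```bash
python3 -m crank '[[[-0.002,-0.036,0,-1],[-0.004,-0.072,0,-2],[-0.006,-0.108,0,-3],[-0.008,-0.144,0,-4],[-0.01,-0.18,0,-5]]]' 0;python3 -m crank '[[[-0.002,-0.035,0,0],[-0.003,-0.073,-0.02,0],[-0.003,-0.073,-0.05,0],[-0.003,-0.073,-0.066,0],[-0.003,-0.073,-0.066,0]]]'; python3 -c "
from b import *
im,d=save('side','s7')
cv2.imwrite('pics/s7c.png',cv2.resize(im[220:400,200:440,::-1],None,fx=3,fy=3))
o=get_obs(); M=R.from_rotvec(o['tool_rot']).as_matrix(); print(o['tool_pos'],'jaw yaw',np.degrees(np.arctan2(M[1,1],M[0,1])))"
```

```text
t: 13.2
tool_pos: [0.4323, -0.1467, 0.1895]
tool_rot: [1.251, 1.184, -1.251]
contact_force: [0.9, -0.3, 0.2]
opening: 0.0001
t: 13.62
tool_pos: [0.4269, -0.2169, 0.1187]
tool_rot: [1.252, 1.193, -1.255]
contact_force: [-0.6, 0.6, -0.1]
opening: 0.0002
[ 0.42823043 -0.21738993  0.12127527] jaw yaw -3.2306405199964594
```

View pics/s7c.png

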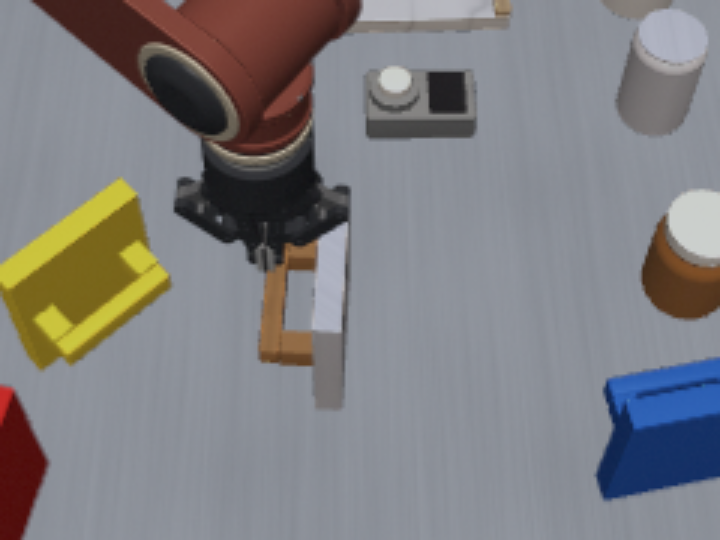

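Fingers are in front of the plate near (265,262) in the crop and clear of the handle. I'll push now.

```bash
python3 -m crank '[[[0.006,-0.003,0,0],[0.012,-0.006,0,0],[0.017,-0.006,0,0],[0.02,-0.006,0,0],[0.023,-0.006,0,0]]]' | egrep 'pos|force';python3 -m crank '[[[0.004,0,0,0],[0.008,0,0,0],[0.012,-0.001,0,0]]]'| egrep 'pos|force';python3 -m crank '[[[0.004,0,0,0],[0.008,0,0,0],[0.012,-0.001,0,0]]]'| egrep 'pos|force'
python3 -c "
from b import *
im,d=save('side','s8')
cv2.imwrite('pics/s8c.png',cv2.resize(im[220:400,200:440,::-1],None,fx=3,fy=3))"
```

```text
tool_pos: [0.4541, -0.2256, 0.126]
contact_force: [-0.9, -0.5, -0.4]
tool_pos: [0.4655, -0.2262, 0.1249]
contact_force: [-0.1, 0.2, 0.1]
tool_pos: [0.4775, -0.2273, 0.1248]
contact_force: [-0.1, 0.2, -0.8]
```

View pics/s8c.png

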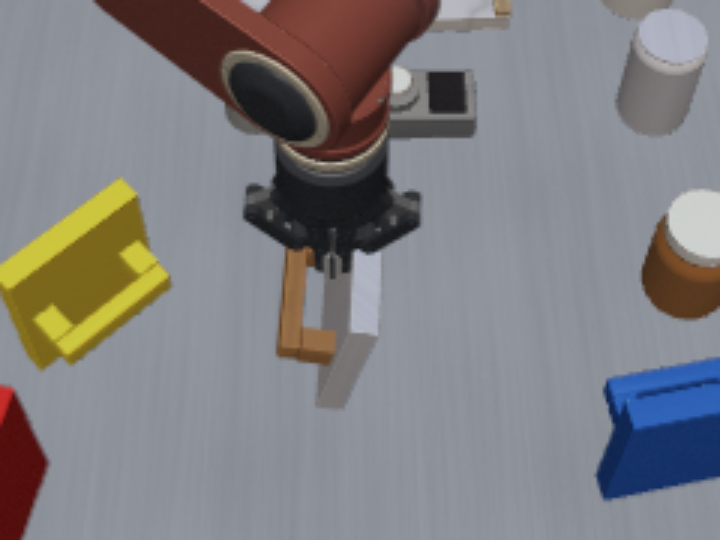

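```bash
python3 -m crank '[[[0.005,0,0,0],[0.01,-0.001,0.001,0],[0.014,-0.001,0.001,0],[0.014,-0.001,0.001,0]]]'| egrep 'pos|force';python3 -m crank '[[[0,0,0,0],[0,0,0.01,0],[0,0,0.03,0],[0,0,0.05,0]]]'
python3 -c "
from b import *
im,d=save('side','s9')
cv2.imwrite('pics/s9c.png',cv2.resize(im[220:400,200:440,::-1],None,fx=3,fy=3))"
```

```text
tool_pos: [0.4919, -0.2286, 0.1261]
contact_force: [-0.4, 0.0, -0.5]
t: 15.3
tool_pos: [0.4903, -0.228, 0.176]
tool_rot: [1.251, 1.184, -1.252]
contact_force: [0.4, -0.4, 1.4]
opening: -0.0001
```

View pics/s9c.png

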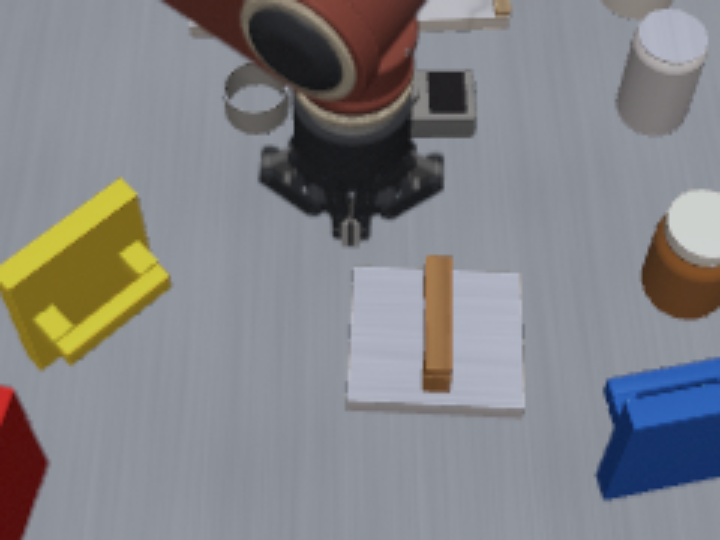

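The press has fallen flat with its handle up, at about (437,325) in the crop. I'll measure the plate and the bar.

Run:
```python
from b import *
im=np.load('s9.npz')['im']
M=fill('side',im,(312,300,380,362),lambda h,s,v:(s<60)&(v>150)); print(M.sum()); 
Mw=fill('side',im,(335,300,356,352),lambda h,s,v:(h>5)&(h<25)&(s>90)); 
print('bar top',rect('side',Mw,0.064))
# plate top left/right edges only
U=M|Mw; print('plate',rect('side',U&(np.arange(480)[:,None]>300),0.022))
for uv in [(353,269),(520,272),(523,405),(348,404)]: print(np.round(onplane('side',[(200+uv[0]/3,220+uv[1]/3)],.022),3))
for uv in [(426,257),(452,257),(451,373),(424,373)]: print(np.round(onplane('side',[(200+uv[0]/3,220+uv[1]/3)],.064),3))
```

```text
3471
bar top (array([ 558.3, -239.8]), array([113.6,  20.6]), 86.93, [[545.0, -296.0], [566.0, -297.0], [572.0, -184.0], [551.0, -183.0]])
plate (array([ 564.2, -227.5]), array([159.1, 170.4]), 89.6, [[478.0, -306.0], [649.0, -308.0], [650.0, -149.0], [479.0, -147.0]])
[[ 0.494 -0.172  0.022]]
[[ 0.633 -0.176  0.022]]
[[ 0.625 -0.293  0.022]]
[[ 0.489 -0.291  0.022]]
[[ 0.552 -0.185  0.064]]
[[ 0.573 -0.185  0.064]]
[[ 0.567 -0.285  0.064]]
[[ 0.546 -0.285  0.064]]
```

```bash
python3 -m crank '[[[0.035,-0.003,0,0],[0.0695,-0.006,0,0],[0.0695,-0.006,0,0],[0.0695,-0.006,0,0]]]' 0.7 50; python3 -m crank '[[[0,0,-0.03,0],[0,0,-0.06,0],[0,0,-0.085,0],[0,0,-0.085,0],[0,0,-0.085,0]]]'; 
python3 -c "
from b import *
im,d=save('side','s10')
cv2.imwrite('pics/s10c.png',cv2.resize(im[220:400,200:440,::-1],None,fx=3,fy=3))"
```

```text
t: 15.68
tool_pos: [0.5613, -0.2344, 0.1757]
tool_rot: [1.25, 1.183, -1.251]
contact_force: [0.4, 0.5, -0.3]
opening: 0.0483
t: 16.1
tool_pos: [0.5588, -0.2338, 0.0898]
tool_rot: [1.251, 1.185, -1.253]
contact_force: [0.1, -0.5, 1.1]
opening: 0.0598
```

View pics/s10c.png

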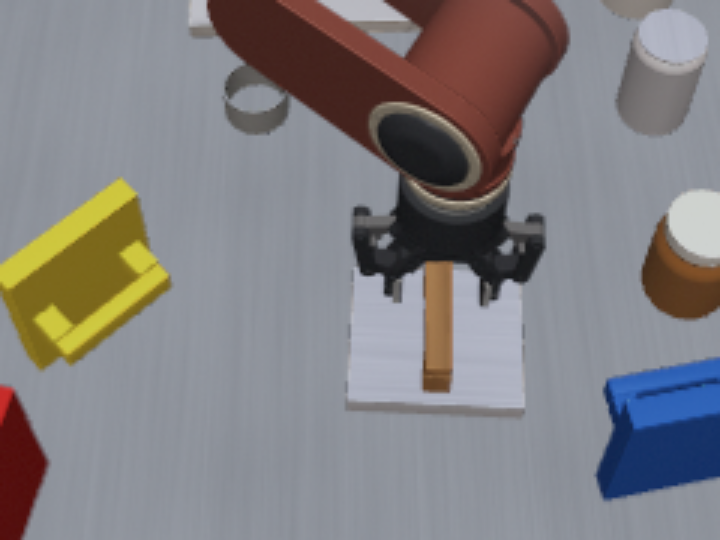

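The fingers straddle the bar. I'll descend 53 mm to z 0.037 and grip.

```bash
python3 -m crank '[[[0,0,-0.02,0],[0,0,-0.04,0],[0,0,-0.053,0],[0,0,-0.053,0],[0,0,-0.053,0]]]'; python3 -m crank '[[[0,0,0,0],[0,0,0,0],[0,0,0,0],[0,0,0,0],[0,0,0,0]]]' 0 50;python3 -m crank '[[[0,0,0,0],[0,0,0,0]]]'
```

```text
t: 16.57
tool_pos: [0.5608, -0.2346, 0.0388]
tool_rot: [1.251, 1.181, -1.251]
contact_force: [0.8, 0.3, 0.8]
opening: 0.0599
t: 16.98
tool_pos: [0.561, -0.235, 0.0395]
tool_rot: [1.25, 1.181, -1.251]
contact_force: [-2.9, -0.3, 5.8]
opening: 0.0208
t: 17.15
tool_pos: [0.561, -0.235, 0.0395]
tool_rot: [1.25, 1.181, -1.251]
contact_force: [-2.8, 0.5, 6.4]
opening: 0.021
```

```bash
python3 -m crank '[[[0,0,0.005,0],[0,0,0.012,0],[0,0,0.025,0],[0,0,0.045,0],[0,0,0.06,0]]]'; python3 -m crank '[[[0,0,0.03,0],[0,0,0.06,0],[0,0,0.08,0],[0,0,0.08,0]]]'; 
python3 -c "
from b import *
im,d=save('side','s11')
cv2.imwrite('pics/s11c.png',cv2.resize(im[180:400,200:440,::-1],None,fx=2.7,fy=2.7))"
```

```text
t: 17.57
tool_pos: [0.56, -0.234, 0.0983]
tool_rot: [1.251, 1.183, -1.251]
contact_force: [0.8, -0.7, -7.1]
opening: 0.0211
t: 17.9
tool_pos: [0.5634, -0.2359, 0.1848]
tool_rot: [1.252, 1.171, -1.246]
contact_force: [1.5, -0.7, -6.6]
opening: 0.021
```

View pics/s11c.png

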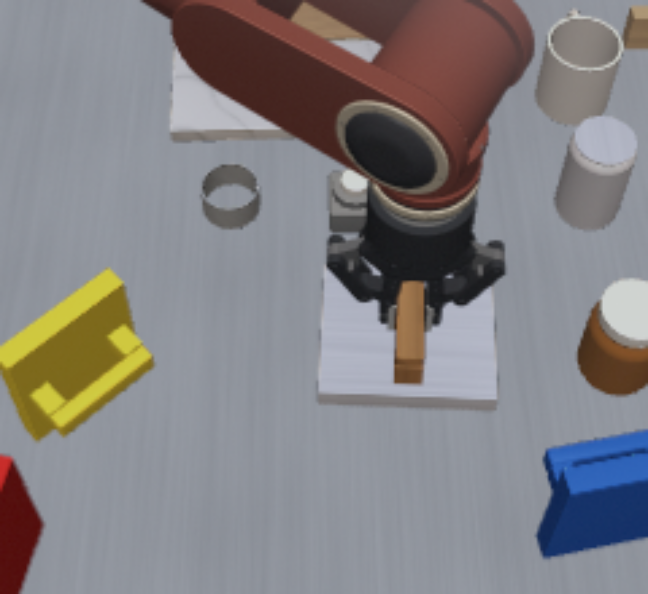

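```bash
python3 - <<'E'
from b import *
im=np.load('t6.npz')['im']; M=board('t6')
def vedge(f): pass
# board right edge (col max) rows 225-275, near edge (row max) cols 210-248 
uv=[]
for r in range(222,275):
    c=np.where(M[r,200:262])[0]; uv.append((200+c.max()+.5,r))
d,p=line('top',uv,.026); print('right',np.degrees(np.arctan2(d[1],d[0])),p)
uv=[]
for c in range(210,248):
    r=np.where(M[230:290,c])[0]; uv.append((c,230+r.max()+.5))
d,p=line('top',uv,.026); print('near',np.degrees(np.arctan2(d[1],d[0])),p)
E
python3 -m crank '[[[-0.002,0.02,0,0.5],[-0.004,0.055,0,1],[-0.006,0.09,0,1.5],[-0.008,0.125,0,2],[-0.01,0.16,0,2.5]]]'; python3 -m crank '[[[-0.002,0.035,0,0.4],[-0.004,0.07,0,0.8],[-0.006,0.105,0,1.2],[-0.008,0.14,0,1.6],[-0.01,0.175,0,2.4]]]'; python3 -m crank '[[[-0.002,0.035,0,0],[-0.004,0.07,0,0],[-0.006,0.105,0,0],[-0.008,0.14,0,0],[-0.009,0.17,0,0]]]';python3 -m crank '[[[0,0.02,0,0],[0,0.029,0,0],[0,0.029,0,0],[0,0.029,0,0],[0,0.029,0,0]]]'
python3 -c "
from b import *
save('top','t12');im,d=save('side','s12')
cv2.imwrite('pics/s12c.png',cv2.resize(im[100:260,230:430,::-1],None,fx=3.5,fy=3.5))
o=get_obs(); M=R.from_rotvec(o['tool_rot']).as_matrix(); print(o['tool_pos'],'jaw yaw',np.degrees(np.arctan2(M[1,1],M[0,1])))"
```

```text
right 1.4325491 (np.float32(0.5493483), np.float32(0.22917646))
near -89.818085 (np.float32(0.4384002), np.float32(0.31474736))
t: 18.37
tool_pos: [0.5483, -0.0725, 0.1743]
tool_rot: [1.218, 1.208, -1.222]
contact_force: [0.5, 0.0, -8.2]
opening: 0.0214
t: 18.78
tool_pos: [0.5382, 0.1022, 0.1745]
tool_rot: [1.185, 1.226, -1.192]
contact_force: [0.8, 0.2, -8.3]
opening: 0.0209
t: 19.2
tool_pos: [0.529, 0.2723, 0.1743]
tool_rot: [1.184, 1.226, -1.192]
contact_force: [0.1, -0.8, -8.5]
opening: 0.021
t: 19.62
tool_pos: [0.531, 0.2982, 0.1763]
tool_rot: [1.186, 1.223, -1.191]
contact_force: [-0.2, 0.5, -8.1]
opening: 0.0209
[0.53152003 0.29821663 0.17721935] jaw yaw 1.5499312976268007
```

View pics/s12c.png

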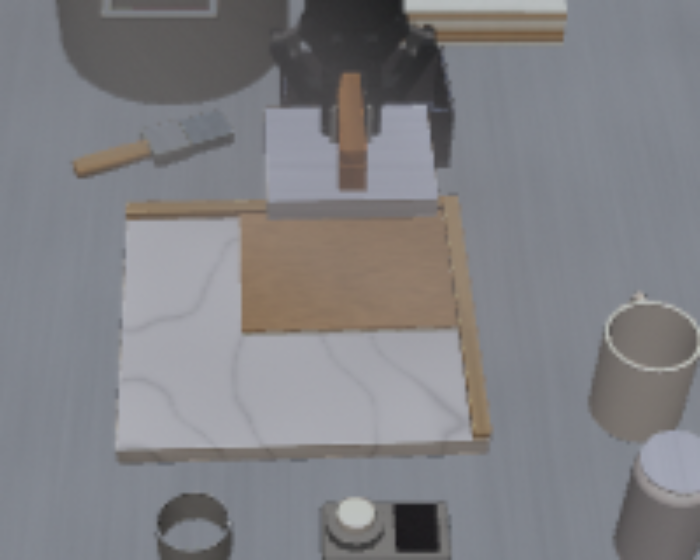

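```bash
python3 -m crank '[[[0.001,0.001,-0.02,0],[0.002,0.002,-0.05,0],[0.002,0.002,-0.075,0],[0.002,0.002,-0.09,0],[0.002,0.002,-0.096,0]]]'; python3 -m crank '[[[0,0,0,0],[0,0,0,0],[0,0,0,0],[0,0,0,0]]]'
python3 -c "
from b import *
save('top','t13');im,d=save('side','s13')
cv2.imwrite('pics/s13c.png',cv2.resize(im[145:235,250:380,::-1],None,fx=6,fy=6,interpolation=cv2.INTER_CUBIC))
o=get_obs(); M=R.from_rotvec(o['tool_rot']).as_matrix(); print(o['tool_pos'],'jaw yaw',np.degrees(np.arctan2(M[1,1],M[0,1])))"
```

```text
t: 20.13
tool_pos: [0.5313, 0.2995, 0.0779]
tool_rot: [1.184, 1.224, -1.195]
contact_force: [-0.5, -0.3, -7.9]
opening: 0.021
t: 20.47
tool_pos: [0.5351, 0.3021, 0.0843]
tool_rot: [1.191, 1.221, -1.185]
contact_force: [-0.2, 0.2, -7.5]
opening: 0.0212
[0.53457775 0.30200741 0.08359775] jaw yaw 1.6376288218670136
```

View pics/s13c.png

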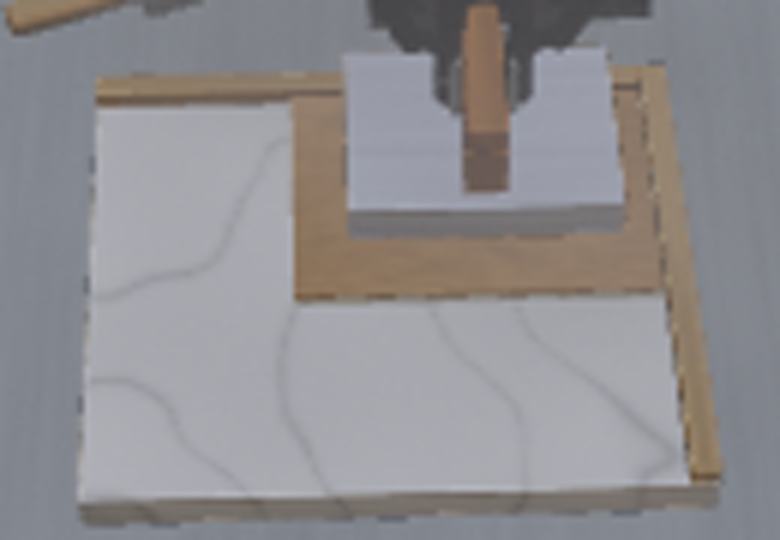

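Run:
```python
from b import *
f=lambda u,v:(250+(u+.5)/6-.5,145+(v+.5)/6-.5)
P=onplane('side',[f(349,210),f(624,204),f(343,56),f(609,50)],.066); print(P.round(4))
print(P.mean(0), np.degrees(np.arctan2(*(P[1]-P[0])[1::-1])))
P=onplane('side',[f(349,238),f(623,232)],.044); print(P.round(4))
B=onplane('side',[f(295,300),f(666,294),f(291,98)],.026); print(B.round(4))
```

```text
[[0.4673 0.2438 0.066 ]
 [0.6053 0.2477 0.066 ]
 [0.4636 0.3583 0.066 ]
 [0.604  0.3627 0.066 ]]
[0.5350792  0.30314147 0.066     ] 1.5815330150669398
[[0.467  0.2461 0.044 ]
 [0.6064 0.2499 0.044 ]]
[[0.4396 0.2202 0.026 ]
 [0.628  0.2236 0.026 ]
 [0.4348 0.3701 0.026 ]]
```

```bash
python3 -m crank '[[[-0.002,-0.004,0,0],[-0.002,-0.004,-0.005,0],[-0.002,-0.004,-0.01,0],[-0.002,-0.004,-0.013,0],[-0.002,-0.004,-0.013,0]]]'; python3 -m crank '[[[0,0,0,0],[0,0,0,0]]]'
python3 -c "
from b import *
save('top','t14');im,d=save('side','s14')
cv2.imwrite('pics/s14c.png',cv2.resize(im[145:235,250:380,::-1],None,fx=6,fy=6,interpolation=cv2.INTER_CUBIC))
o=get_obs(); M=R.from_rotvec(o['tool_rot']).as_matrix(); print(o['tool_pos'],'jaw yaw',np.degrees(np.arctan2(M[1,1],M[0,1])))"
```

```text
t: 20.98
tool_pos: [0.5304, 0.2972, 0.0671]
tool_rot: [1.186, 1.224, -1.191]
contact_force: [-0.2, -0.2, -7.6]
opening: 0.021
t: 21.15
tool_pos: [0.5316, 0.2976, 0.0687]
tool_rot: [1.188, 1.223, -1.188]
contact_force: [1.0, 0.5, -7.2]
opening: 0.0212
[0.53179817 0.29773665 0.06909677] jaw yaw 1.6436333028663912
```

View pics/s14c.png

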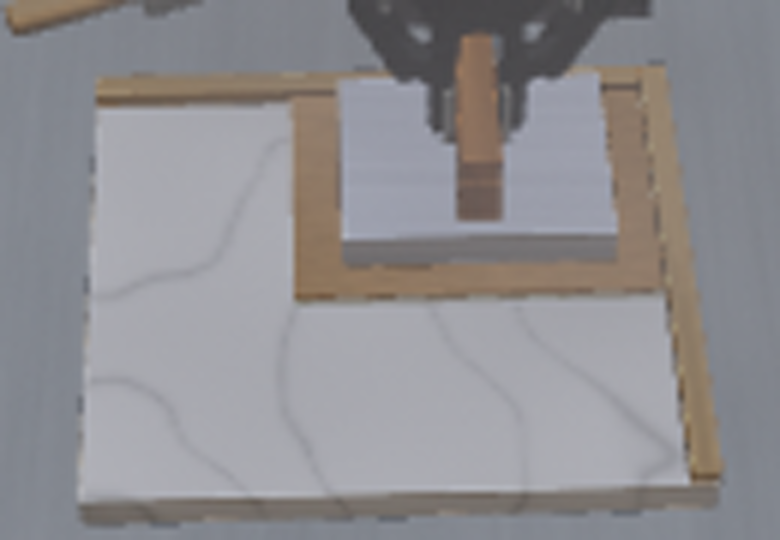

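Run:
```python
from b import *
f=lambda u,v:(250+(u+.5)/6-.5,145+(v+.5)/6-.5)
P=onplane('side',[f(343,241),f(618,235),f(340,82),f(601,76)],.0516); print(P.round(4),P.mean(0))
print(onplane('side',[f(343,268),f(617,262)],.0296).round(4))
print(onplane('side',[f(295,300),f(664,294),f(291,98)],.026).round(4))
```

```text
[[0.4642 0.2365 0.0516]
 [0.6028 0.2402 0.0516]
 [0.4619 0.3542 0.0516]
 [0.6005 0.3586 0.0516]] [0.53233165 0.29738242 0.0516    ]
[[0.4638 0.239  0.0296]
 [0.6039 0.2428 0.0296]]
[[0.4396 0.2202 0.026 ]
 [0.627  0.2236 0.026 ]
 [0.4348 0.3701 0.026 ]]
```

```bash
for i in 1 2 3; do python3 -m crank '[[[0,0,-0.0005,0],[0,0,-0.001,0],[0,0,-0.001,0]]]' | egrep 'pos|force'; done
```

```text
tool_pos: [0.5315, 0.2976, 0.0678]
contact_force: [-0.2, -0.5, -7.7]
tool_pos: [0.5315, 0.2976, 0.0667]
contact_force: [0.1, 1.0, -7.8]
tool_pos: [0.5316, 0.2977, 0.0659]
contact_force: [0.4, -0.3, -7.6]
```

```bash
for i in 1 2 3; do python3 -m crank '[[[0,0,-0.0005,0],[0,0,-0.0007,0],[0,0,-0.0007,0]]]' | egrep 'pos|force'; done
```

```text
tool_pos: [0.5318, 0.2977, 0.0656]
contact_force: [0.0, -0.4, -5.8]
tool_pos: [0.5321, 0.2978, 0.0656]
contact_force: [-1.2, -1.4, 1.2]
tool_pos: [0.5324, 0.298, 0.0655]
contact_force: [-3.1, -1.4, 4.9]
```

```bash
python3 -m crank '[[[0,0,0.0007,0],[0,0,0.0007,0]]]' | egrep 'pos|force'; python3 -m crank '[[[0,0,0,0],[0,0,0,0],[0,0,0,0],[0,0,0,0],[0,0,0,0]]]' 0.6 20; python3 -m crank '[[[0,0,0.015,0],[0,0,0.04,0],[0,0,0.07,0],[0,0,0.1,0],[0,0,0.12,0]]]' 0.6; python3 -m crank '[[[0.0,-0.04,0,0],[0,-0.08,0,0],[0,-0.12,0,0],[0,-0.16,0,0],[0,-0.195,0,0]]]' 0
python3 -c "
from b import *
save('top','t15');im,d=save('side','s15')
cv2.imwrite('pics/s15c.png',cv2.resize(im[145:235,250:380,::-1],None,fx=6,fy=6,interpolation=cv2.INTER_CUBIC))
im=np.load('t15.npz')['im'];cv2.imwrite('pics/t15c.png',cv2.resize(im[205:325,190:350,::-1],None,fx=5,fy=5,interpolation=cv2.INTER_CUBIC))
o=get_obs();print(o['tool_pos'])"
```

```text
tool_pos: [0.5324, 0.298, 0.0656]
contact_force: [-1.7, -0.8, 3.9]
t: 23.33
tool_pos: [0.5316, 0.2976, 0.0643]
tool_rot: [1.188, 1.223, -1.188]
contact_force: [0.1, 0.2, 0.1]
opening: 0.0512
t: 23.75
tool_pos: [0.5326, 0.298, 0.1878]
tool_rot: [1.191, 1.221, -1.185]
contact_force: [1.2, 0.3, 0.6]
opening: 0.0512
t: 24.17
tool_pos: [0.5313, 0.1006, 0.1845]
tool_rot: [1.188, 1.222, -1.188]
contact_force: [0.4, -0.0, -0.9]
opening: 0.0001
[0.53166457 0.09848926 0.18447881]
```

View pics/s15c.png

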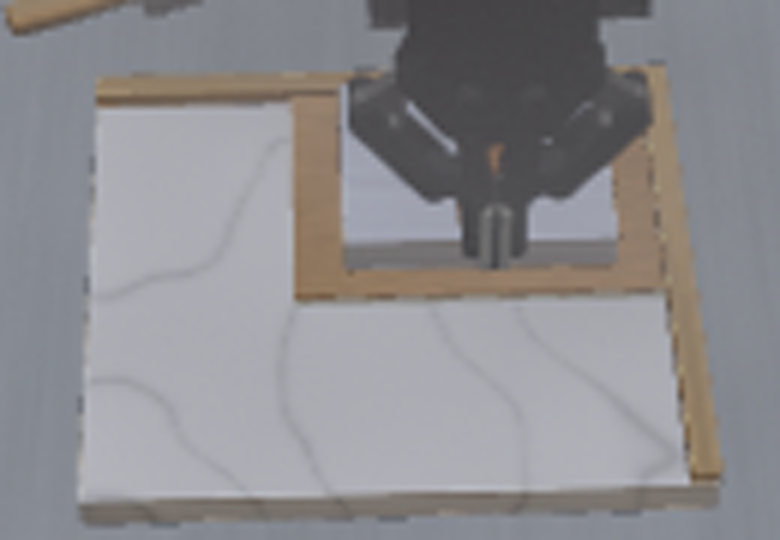

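View pics/t15c.png

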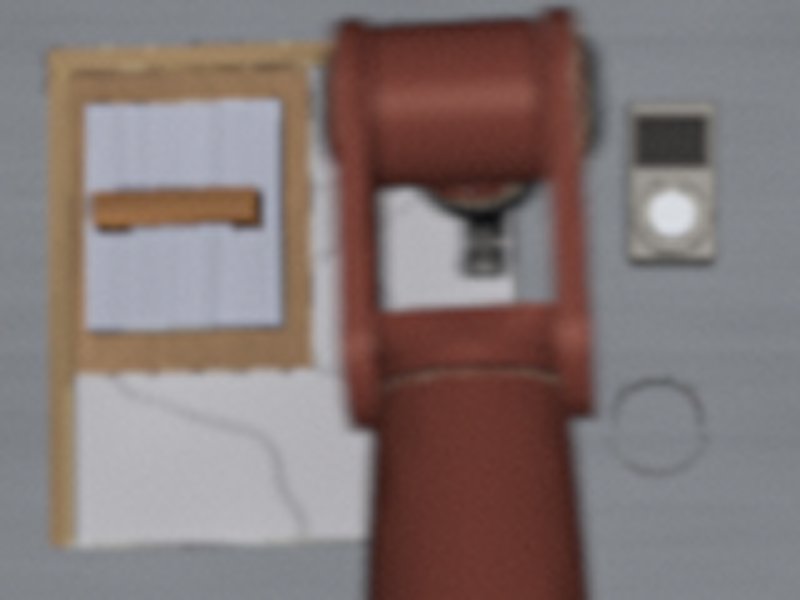

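The press is on the board with the handle up and no stop gap visible. I'll check its offset and locate the button.

Run:
```python
from b import *
g=lambda u,v:(190+(u+.5)/5-.5,205+(v+.5)/5-.5)
P=onplane('top',[g(86,101),g(279,97),g(88,331),g(283,326)],.048);print('plate',P.round(4),P.mean(0))
B=onplane('top',[g(75,70),g(306,66),g(77,371),g(312,367)],.026);print('board',B.round(4),B.mean(0))
f=lambda u,v:(250+(u+.5)/6-.5,145+(v+.5)/6-.5)
print(onplane('side',[f(343,269),f(617,265)],.026).round(4),onplane('side',[f(295,300),f(664,294)],.026).round(4))
for z in(.045,.05,.055):
  print(onplane('top',[g(671,213)],z).round(4))
d=np.load('t15.npz')['d'];Pc=cloud('top',d);print(np.median(Pc[244:251,321:327].reshape(-1,3),0))
# triangulate button
im=np.load('s15.npz')['im'];M=fill('side',im,(322,240,341,256),lambda h,s,v:(s<30)&(v>165));v,u=np.where(M);c2,d2=ray('side',[(u.mean(),v.mean())])
im=np.load('t15.npz')['im'];M=fill('top',im,(314,240,334,256),lambda h,s,v:(s<30)&(v>180));v,u=np.where(M);c1,d1=ray('top',[(u.mean(),v.mean())])
A=np.c_[d1[0],-d2[0]];s=np.linalg.lstsq(A,c2-c1,rcond=None)[0];print(c1+s[0]*d1[0],c2+s[1]*d2[0])
```

```text
plate [[0.6026 0.3657 0.048 ]
 [0.6049 0.2457 0.048 ]
 [0.4602 0.3609 0.048 ]
 [0.4635 0.2409 0.048 ]] [0.53280057 0.30329058 0.048     ]
board [[0.626  0.3776 0.026 ]
 [0.6282 0.232  0.026 ]
 [0.4373 0.3715 0.026 ]
 [0.4402 0.2254 0.026 ]] [0.53292573 0.30162207 0.026     ]
[[0.4638 0.2418 0.026 ]
 [0.6042 0.2442 0.026 ]] [[0.4396 0.2202 0.026 ]
 [0.627  0.2236 0.026 ]]
[[0.5333 0.0046 0.045 ]]
[[0.5327 0.0046 0.05  ]]
[[0.532  0.0047 0.055 ]]
[0.53276231 0.00559179 0.05727725]
[0.5325754  0.00404593 0.05283486] [0.53155955 0.00393885 0.05270464]
```

```bash
python3 -m crank '[[[0,-0.035,0,0],[0,-0.07,0,0],[0,-0.094,0,0],[0,-0.094,-0.03,0],[0,-0.094,-0.06,0]]]'; python3 -m crank '[[[0,0,-0.03,0],[0,0,-0.055,0],[0,0,-0.055,0],[0,0,-0.055,0]]]'; for i in 1 2 3 4; do python3 -m crank '[[[0,0,-0.002,0],[0,0,-0.002,0]]]' | egrep 'pos|force'; done
```

```text
t: 24.68
tool_pos: [0.5339, 0.0075, 0.1265]
tool_rot: [1.192, 1.216, -1.185]
contact_force: [-0.3, -0.3, -0.5]
opening: -0.0
t: 25.02
tool_pos: [0.5304, 0.0092, 0.0681]
tool_rot: [1.187, 1.226, -1.19]
contact_force: [0.4, -0.4, 0.2]
opening: -0.0
tool_pos: [0.5333, 0.0087, 0.0697]
contact_force: [0.5, -0.2, 0.3]
tool_pos: [0.5325, 0.0086, 0.0668]
contact_force: [-0.6, -0.2, -0.2]
tool_pos: [0.5317, 0.0086, 0.0637]
contact_force: [-0.9, -0.1, 0.0]
tool_pos: [0.5313, 0.0086, 0.0611]
contact_force: [0.6, -0.6, 0.4]
```

```bash
python3 -m crank '[[[0,-0.004,0,0],[0.001,-0.004,-0.002,0],[0.001,-0.004,-0.003,0]]]' | egrep 'pos|force'; for i in 1 2 3 4 5; do python3 -m crank '[[[0,0,-0.0015,0],[0,0,-0.0015,0]]]' | egrep 'pos|force'; done
```

```text
tool_pos: [0.5327, 0.0043, 0.0583]
contact_force: [-0.9, 1.0, 0.8]
tool_pos: [0.5326, 0.0045, 0.0568]
contact_force: [-1.0, -0.6, 0.8]
tool_pos: [0.5327, 0.0045, 0.0555]
contact_force: [-0.9, 0.1, 2.2]
tool_pos: [0.5328, 0.0045, 0.0541]
contact_force: [0.2, -0.4, 2.2]
tool_pos: [0.5328, 0.0045, 0.0526]
contact_force: [-1.3, -0.5, 3.1]
tool_pos: [0.5328, 0.0045, 0.0511]
contact_force: [0.3, -1.0, 4.2]
```

```bash
for i in 1 2; do python3 -m crank '[[[0,0,-0.0015,0],[0,0,-0.0015,0],[0,0,-0.0015,0]]]' | egrep 'pos|force'; done
```

```text
tool_pos: [0.5329, 0.0045, 0.0509]
contact_force: [-4.8, -1.1, 12.3]
tool_pos: [0.533, 0.0045, 0.0508]
contact_force: [-8.9, -1.4, 19.3]
```

The button bottomed out at z≈0.051, with 19 N, after 6 mm of travel. I'll back away and do a last check.

```bash
python3 -m crank '[[[0,0,0.01,0],[0,0,0.04,0],[0,0,0.075,0],[0,0,0.11,0],[0,0,0.14,0]]]'; python3 -m crank '[[[-0.03,-0.02,0,0],[-0.06,-0.04,0,0],[-0.09,-0.06,0,0],[-0.12,-0.09,0,0],[-0.12,-0.12,0,0]]]'; python3 -m crank '[[[0,0,0,0],[0,0,0,0]]]'
python3 -c "
from b import *
im2,_=save('top','t16');im,d=save('side','s16')
cv2.imwrite('pics/s16c.png',cv2.resize(im[145:235,250:380,::-1],None,fx=6,fy=6,interpolation=cv2.INTER_CUBIC))
"
```

```text
t: 27.68
tool_pos: [0.5323, 0.0049, 0.1893]
tool_rot: [1.188, 1.223, -1.188]
contact_force: [0.7, -0.4, -0.2]
opening: 0.0002
t: 28.1
tool_pos: [0.4083, -0.1146, 0.186]
tool_rot: [1.187, 1.226, -1.188]
contact_force: [2.2, 0.1, 0.3]
opening: 0.0001
t: 28.27
tool_pos: [0.412, -0.116, 0.1874]
tool_rot: [1.191, 1.222, -1.19]
contact_force: [0.0, 0.5, -0.6]
opening: -0.0001
```

View pics/s16c.png

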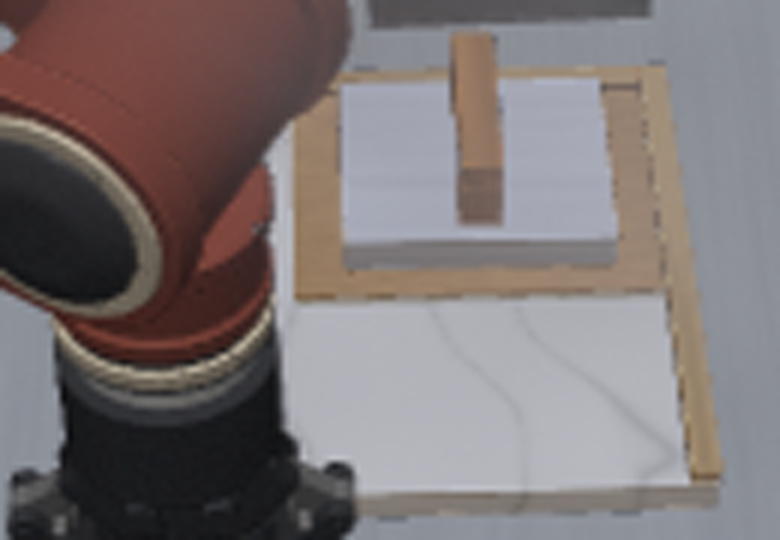

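View pics/t16.png

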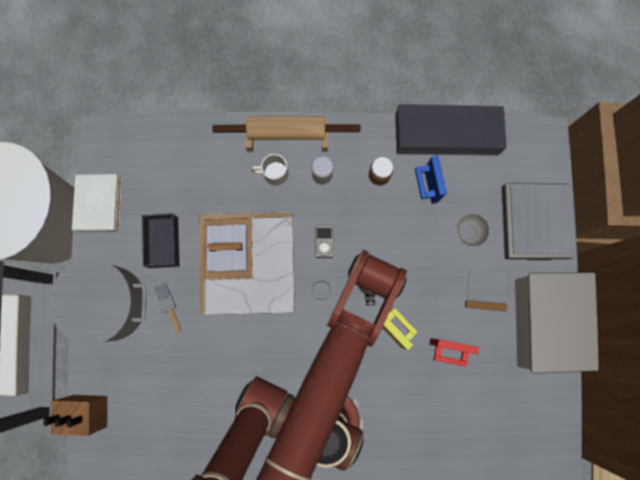

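View pics/s16.png

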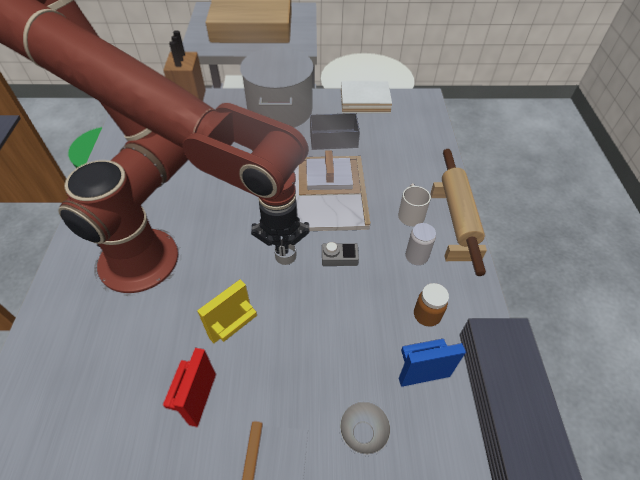

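```bash
python3 -c "
from station import finish_job; print(finish_job())"
```

```text
the job is handed in; nothing more can be done
None
```

I handed the job in at 28.3 s with all the steps done in the order asked: board, press, timer.

- **Board:** I slid it into the corner with the fingertips pressing down at up to about 20 N. The first drag turned it about 11° the wrong way, so I squared it against the stops from other contact points. A last push moved it no further, with 8 N and 5 N of resistance. Neither camera shows any marble between the board and the stops.
- **Press:** I tipped it onto its bare face, lifted it by the handle and set it down at low force, then let go. It is square with the board to within the measurement error. The top view puts it within about 2 mm of the board's middle. The side view disagrees by a few millimetres: across the board its front margin reads about 21 mm where 15 mm would be centred. The two cameras also differ from each other by 2 to 4 mm in y.
- **Timer:** I pressed the button through about 6 mm to its hard stop, at 19 N, and released it. The button joint itself gives no reading, so "fully down" rests on that travel and force.
- **Last look:** The press was still on the board and the board still against the stops. The robot was touching nothing, and the other things on the bench looked unmoved.

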